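# Hold the headlamp down on its charging cradle

## Task

Put the grey headlamp unit on its raised charging cradle, level, lined up along the deck and with its lens facing away from the cradle's upright back fin: slide it about over the deck's locating pin, which it hides, until it drops on, then press it down as far as the sprung deck goes. Finish while still holding it pressed fully down (do not let go), as one does to read the charge. Leave the other things on the bench where they are.

Things in the scene. Friction and masses are not known exactly. Their poses are not given: they have to be found in the camera images.
- lamp: Loose grey plastic headlamp unit without strap, a block 64 (x) x 40 (y) x 44 (z) mm, 0.09 to 0.15 kg, upright on the bench. Origin: centre of its underside; z up. Round lens (36 mm across, 7 mm proud) on its -x end. Grip it across y: the 40 mm wide flat sides are free from x = -32 to +19 mm; thin strap loops stand 8 mm out from them at x = +22 mm.
- lamp_lens (a point): Centre of the lens face of the headlamp: 39 mm along the lamp's -x, 24 mm above its underside.
- lamp_socket (a point): Mouth of the lamp's socket, in the middle of its underside (at the lamp's origin): a round blind hole 14 mm across, 18 mm deep, with a 1.5 mm chamfer. It goes over the cradle's pin.
- cradle: Fixed black charging cradle, about 95 mm tall. Origin: on the bench under the middle of its deck; z up. Foot 150 x 90 x 10 mm (x from -65 to +85 mm). A narrow column carries the deck. Behind it an upright fin, 30 mm wide in y, x from 54 to 62 mm, top at 95 mm; the lens must point the other way, to the cradle's -x.
- deck_mid (a point): Middle of the aluminium deck, 64 (x) x 36 (y) mm, top 70 mm above the bench at rest (this point does not move when it is pressed). A 10 mm thick fixed steel pin with a hemispherical tip, 80 mm above the bench, stands up through a slot on its middle line (y = 0), anywhere from x = -8 to +8 mm: not told, so see it from above or feel for it.
- deck (a joint): How far the sprung deck is pressed down: 0 at rest, 0.006 m at its stop; 4 N to start, 10 N at the stop. A lamp on the pin has its underside at 70 mm, pressed fully down at 64 mm; off the pin it rides on the pin's tip at 80 mm.
- jar: Glass jar with steel screw lid, 84 mm across, 130 mm tall; bystander at the far side. Origin: centre of its underside.
- bowl: Stainless dog bowl, 170 mm across, 60 mm high; bystander at the far side. Origin: centre of its underside.
- bike_light: Bike light, a 70 (x) x 34 (y) x 37 (z) mm block with a 28 mm round lens at -x standing out 10 mm; bystander between lamp and cradle. Origin: centre of its underside.
- stretcher: Wooden shoe stretcher lying along y, about 285 x 60 x 45 mm; bystander at the far side. Origin: on the bench below the middle of its steel rod.

How it is judged:
On the way, in this order (a step that is already met when the one before it is completed fails the run):
1. the lamp is lifted clear of the bench (height (world z) of lamp above 0.04 m and contact force between the fingers and lamp above 0.5 N), for 0.1 s.
2. the lamp has dropped over the pin: underside within 4 mm of the resting deck or lower, in line and level (x of lamp in the frame of cradle between -0.014 and 0.014 m and y of lamp in the frame of cradle between -0.006 and 0.006 m and x of lamp_lens in the frame of cradle below -0.02 m and angle between lamp's own z axis and vertical below 0.1 rad and angle between the x axis of lamp and the x axis of cradle, either way round below 0.2 rad and z of lamp in the frame of cradle below 0.074 m), for 0.1 s.
At the end, for the whole second after the job is handed in: Lamp still held (fingers over 2 N) and pressed: deck down at least 4.5 of 6 mm, over 4 N on it, underside at most 66.5 mm up; tilt under 0.1, yaw within 0.2 rad; middle within 6 mm of the slot line and 14 mm of the origin along it; lens away from the fin; at rest (x of lamp in the frame of cradle between -0.014 and 0.014 m and y of lamp in the frame of cradle between -0.006 and 0.006 m and x of lamp_lens in the frame of cradle below -0.02 m and angle between lamp's own z axis and vertical below 0.1 rad and angle between the x axis of lamp and the x axis of cradle, either way round below 0.2 rad and z of lamp in the frame of cradle below 0.0665 m and value of joint deck above 0.0045 m and contact force between lamp and cradle above 4 N and contact force between the fingers and lamp above 2 N and linear speed of lamp below 0.03 m/s); the arm keeps its last pose, push and grip.
It fails at once if the jar is moved over 30 mm (distance of jar from where it was at the start of the episode above 0.03 m).
It fails at once if the dog bowl is moved over 30 mm (distance of bowl from where it was at the start of the episode above 0.03 m).
It fails at once if the bike light is moved over 30 mm (distance of bike_light from where it was at the start of the episode above 0.03 m).
It fails at once if the shoe stretcher is moved over 30 mm (distance of stretcher from where it was at the start of the episode above 0.03 m).
It also fails if it takes over 51 s, if anything falls off the work surface, if the arm or the gripper's body presses on something with over 40 N, if the wrist force passes 120 N, or if a joint passes its speed limit or range.

## Robot

A 6-joint arm with a two-finger parallel gripper is mounted at the origin on the work surface. World frame = base frame: x ahead of the robot, y to its left, z up, the work surface at z = 0. Lengths are in m, angles in rad, forces in N, time in s.
With the tool pointing down it reaches from about 0.375 to 0.9 m from the base axis. Payload 3.1 kg.
Tool frame: the origin (TCP) lies midway between the tips of the shut fingers; the grasp point (between the pads) lies robot.grip_depth behind it (robot.grip_depth is the distance from the TCP to the grasp point, in m); z points along the fingers, y is the line along which they close (so a half turn about z gives the same grasp; the last joint's range is limited). The gripper opens to 87 mm and grips with 3 to 60 N. Pads are 19 mm wide; open, the fingers measure 117 mm over their backs; the gripper's body (75 mm by 190 mm) begins 51 mm behind the grasp point.
Start: joints at [-1.3, 0.527, 1.433, -0, 1.181, -0.178], TCP at [0.272, -0.563, 0.223] pointing down, gripper open.
Joint ranges: [-3.08, 3.08], [-0.75, 2.2], [0.22, 2.44], [-1.43, 4.57], [0, 2.65], [-2.85, 2.85]. Speed limits (rad/s): [2.79, 2.79, 3.14, 3.14, 3.14, 3.14].

## Interface

Orientations are given as a unit quaternion [x, y, z, w].
In Python, from rig import robot gives the robot as it stands.
- The arm moves only by the tool nudge_tcp, called after "Emit:" as name(argument=value, ...), one argument or row to a line, values as JSON. Schema: {"type":"object","properties":{"offsets":{"type":"object","properties":{"ticks":{"type":"array","items":{"type":"array","items":{"type":"number"},"minItems":4,"maxItems":4},"minItems":1,"maxItems":20}},"additionalProperties":false,"required":["ticks"]},"jaw":{"type":"number"},"grip_n":{"type":"number"},"only":{"type":"string"},"quiet":{"type":"boolean"},"lines":{"type":"string"}},"required":["offsets"],"additionalProperties":false}. offsets is an object whose key "ticks" holds a list of rows, 1 to 20 of them, each of 4 numbers: dx, dy, dz in m, then a turn about the tool's z in rad; each row shifts and turns the commanded pose from where the row before left it, along the tool's axes as they then stand; what a row does not reach is not made up. A row lasts 1/12 s, in which the tool goes at most 0.0417 m and 0.125 rad, less where a joint would pass 70% of its speed; a pose out of reach is approached as far as the arm can. jaw is the finger opening in m, set as the call begins (left out keeps the last). The fingers move at their own pace and stop on an object; grip_n is the grip in N (left out, the last holds). Time passes only in rows, so rows that do not move let the fingers close. The tool returns the time, the measured TCP pose, the force, the opening and the grip force at its end. only (a regular expression) keeps the lines of the reply that match it, lines (a string "A,B") keeps lines A to B, and quiet returns only ok. Input that does not fit is refused with a message, and nothing moves.
- robot.get_obs(): the state, without advancing time (a new reading comes with each control period).
- robot.camera(name): name is "scene" or "top" or "wrist"; returns a dict with "img" (480x640x3 uint8, red, green, blue), "fx", "fy", "cx", "cy" (pixels), "xyz" and "attitude" of the camera in the world. Camera axes: x right, y down, z forward; pixel columns grow to the right and rows downward; lengths in m; the calibration is good to about 2 mm. A picture is of the moment at which its call begins. There is no depth.
- robot.hand_in(): hands the job in; it is judged then, once.
The state is a dict: "time": time; "q": joint angles; "joint_velocities": joint speeds; "joint_torque": joint torques, N m; "position": TCP position; "tool_rot": TCP orientation; "ft_force": force on the tool from outside, world axes, zero at the start; "moment": the same for the moment, N m; "grip_width": finger opening in m; "grip_force": force on a finger pad.
Only numpy, scipy, OpenCV 4.12 (cv2) and the standard library are available. Lean on these libraries where they do the work, as an engineer would, in place of code of your own. Each camera call takes 0.05 s, during which the arm holds its last target. There are 200 camera calls.

## Working session

There is one attempt and no reset: what is moved stays moved. The work goes in short steps, Python scripts to look and compute and a tool call to move; the robot and the scene stay as the last step left them, time stands still between calls to the robot, and variables do not carry over. Pictures are saved under pics/ and viewed, at most 10 in all, crops included, and the job is handed in when it is done.

```bash
ls; mkdir -p pics
```

Create h.py:
```python
import numpy as np, cv2
from scipy.spatial.transform import Rotation as R
from rig import robot
def shot(n,f):
    c=robot.camera(n); cv2.imwrite(f'pics/{f}.png',c['img'][:,:,::-1]); 
    import pickle; pickle.dump(c,open(f'pics/{f}.pkl','wb')); return c
def load(f):
    import pickle; return pickle.load(open(f'pics/{f}.pkl','rb'))
def rot(a):
    a=np.array(a); return a if a.shape==(3,3) else R.from_quat(a).as_matrix()
def ray(c,u,v):
    d=rot(c['attitude'])@np.array([(u-c['cx'])/c['fx'],(v-c['cy'])/c['fy'],1]); return np.array(c['xyz']),d/np.linalg.norm(d)
def plane(c,u,v,z):
    o,d=ray(c,u,v); return o+d*(z-o[2])/d[2]
def tri(c1,p1,c2,p2):
    o1,d1=ray(c1,*p1);o2,d2=ray(c2,*p2)
    s=np.linalg.lstsq(np.c_[d1,-d2],o2-o1,rcond=None)[0]
    a,b=o1+s[0]*d1,o2+s[1]*d2
    return (a+b)/2,np.linalg.norm(a-b)
```

Run:
```python
from h import *
for n in ['scene','top']:
    c=shot(n,n+'0'); print(n,c['fx'],c['cx'],c['cy'],c['xyz'],c['attitude'])
o=robot.get_obs(); print(o['time'],o['position'],o['tool_rot'],robot.grip_depth)
a,b=load('scene0')['img'],load('top0')['img']
```

```text
pics
rig.py
scene 455.9674606368223 318.2023033741273 239.0492312914405 [ 0.9419865  -0.48491864  0.51466462] [ 0.8497164   0.29555932 -0.14470239 -0.41193197]
top 605.2977421074445 323.64520398042515 250.89057298947287 [ 0.46498132 -0.02174127  1.02149086] [ 0.71083157 -0.70039732  0.04613251 -0.04509829]
0.1 [ 0.27158914 -0.56218767  0.22167827] [ 9.74814520e-01  2.23015043e-01 -5.19272698e-05 -9.69594049e-04] 0.0187
```

View pics/top0.png

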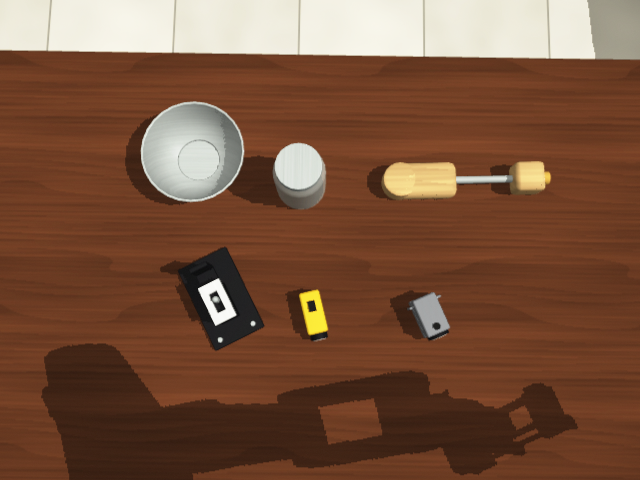

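View pics/scene0.png

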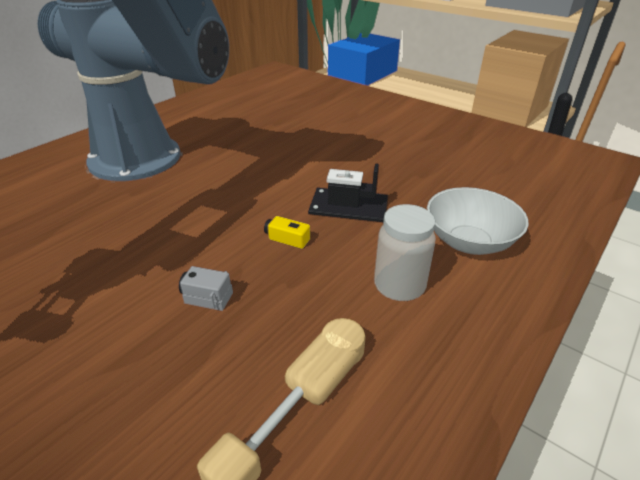

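The top view shows the white deck with its pin near (217,300), the foot with bolts at the low-right end, the lamp at (431,315) with its lens to the lower right, and the bike light at (314,315). The scene view shows the lamp at (207,288) and the deck at (346,178). I'll zoom in on both.

Run:
```python
from h import *
a,b=load('scene0')['img'],load('top0')['img']
def cr(i,x,y,w,h,s): return cv2.resize(i[y:y+h,x:x+w],(w*s,h*s),interpolation=cv2.INTER_CUBIC)
t=np.hstack([cr(b,170,240,100,115,4),cr(b,395,280,75,115,4)])
s=np.hstack([cr(a,300,160,100,60,4),cr(a,170,258,75,60,4)])
cv2.imwrite('pics/crop0.png',np.vstack([t[:,:],s])[:600,:,::-1])
print(t.shape,s.shape)
```

```text
(460, 700, 3) (240, 700, 3)
```

View pics/crop0.png

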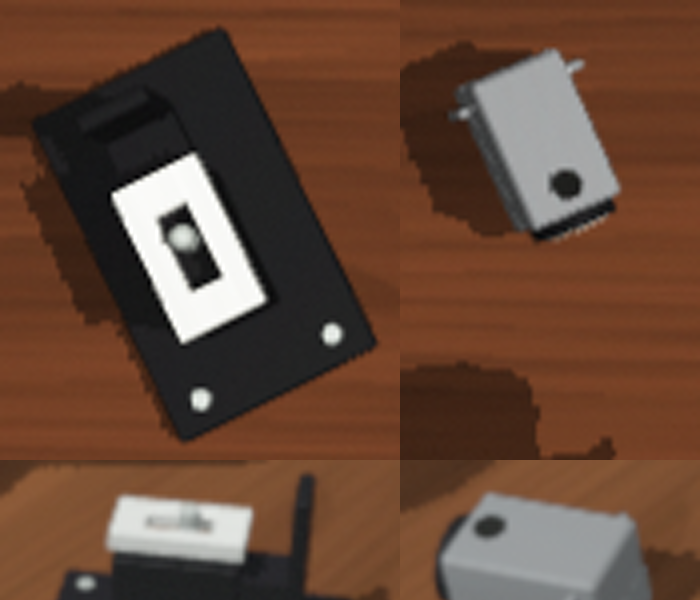

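Run:
```python
from h import *
s,t=load('scene0'),load('top0')
D=lambda u,v:(u/4+170-.4,v/4+240-.4); L=lambda u,v:((u-400)/4+395-.4,v/4+280-.4)
Ds=lambda u,v:(u/4+300-.4,(v-460)/4+160-.4); Ls=lambda u,v:((u-400)/4+170-.4,(v-460)/4+258-.4)
# order: deck fin-left, fin-right, front-right, front-left (top view)
for n,p,q in [('deck a',D(112,193),Ds(252,510)),('deck d',D(183,343),Ds(122,495)),('pin',D(183,232),Ds(192,508)),
   ('lamp hole',L(566,184),Ls(489,526)),('lamp1',L(555,50),Ls(597,588)),('lamp2',L(473,86),Ls(632,517)),('lamp3',L(532,230),Ls(488,493)),('lamp4',L(620,190),Ls(450,560))]:
    x,e=tri(t,p,s,q); print(n,x.round(4),round(e,4))
def f(P,z):
    X=np.array([plane(t,*p,z) for p in P]); m=X.mean(0); 
    v=(X[2]+X[3]-X[0]-X[1]); print(m.round(4),'to-front deg',np.degrees(np.arctan2(v[1],v[0])).round(2),'len',np.linalg.norm(v[:2])/2, 'wid',np.linalg.norm(X[0]-X[1]))
f([D(112,193),D(195,153),D(267,298),D(183,343)],.07)
f([D(35,122),D(222,28),D(376,344),D(184,441)],.01)
f([L(473,86),L(555,50),L(620,190),L(532,230)],.044)
print('pin',plane(t,*D(183,237),.08), 'bolts',plane(t,*D(201,400),.01),plane(t,*D(332,335),.01))
# masks
im=t['img'].astype(int); hsv=cv2.cvtColor(t['img'],cv2.COLOR_RGB2HSV)
for nm,x,y,w,h,m,z in [('deck',190,265,60,75,(hsv[...,1]<30)&(hsv[...,2]>215),.07),('lamp',400,285,60,65,(hsv[...,1]<40)&(hsv[...,2]>135),.044)]:
    k=np.zeros(m.shape,np.uint8);k[y:y+h,x:x+w]=m[y:y+h,x:x+w]; k=cv2.morphologyEx(k,cv2.MORPH_OPEN,np.ones((5,5)))
    c=max(cv2.findContours(k,0,2)[0],key=cv2.contourArea); r=cv2.minAreaRect(c);B=cv2.boxPoints(r)
    print(nm,r,plane(t,*r[0],z))
    print(np.array([plane(t,*b,z)[:2] for b in B]).round(4))
```

```text
deck a [0.527  0.1751 0.0693] 0.0001
deck d [0.4695 0.1453 0.0706] 0.0015
pin [0.5119 0.1452 0.0785] 0.0005
lamp hole [ 0.4736 -0.2044  0.045 ] 0.0007
lamp1 [ 0.5279 -0.2004  0.0421] 0.0009
lamp2 [ 0.5123 -0.1672  0.0449] 0.0005
lamp3 [ 0.4553 -0.1909  0.0423] 0.0001
lamp4 [ 0.4726 -0.2251  0.0421] 0.003
[0.5065 0.1439 0.07  ] to-front deg -152.21 len 0.06468545947354878 wid 0.03589760576460636
[0.5151 0.1485 0.01  ] to-front deg -152.61 len 0.1477167103253774 wid 0.0871654864654094
[ 0.4917 -0.196   0.044 ] to-front deg -156.56 len 0.06148484066545952 wid 0.036405945530019024
pin [0.50967058 0.14471701 0.08      ] bolts [0.44590144 0.14712757 0.01      ] [0.47335718 0.09380731 0.01      ]
deck ((216.40000915527344, 301.3000183105469), (40.24921798706055, 22.807889938354492), 63.43495178222656) [0.506338  0.1446957 0.07     ]
[[0.5261 0.1756]
 [0.5427 0.1442]
 [0.4867 0.1139]
 [0.4704 0.1452]]
lamp ((431.57757568359375, 314.1810302734375), (38.34148025512695, 23.503854751586914), 66.80140686035156) [ 0.49191927 -0.19720626  0.044     ]
[[ 0.5123 -0.1678]
 [ 0.5278 -0.2028]
 [ 0.4716 -0.2265]
 [ 0.4564 -0.1917]]
```

The two views agree: deck about 70 mm up, pin tip about 79 mm and 3–4 mm toward the fin, lamp top about 43 mm. Next I move above the lamp and look with the wrist camera.

Emit:
nudge_tcp(
  offsets={"ticks": [[0.0325, -0.0212, 0, 0], [0.0325, -0.0212, 0, 0], [0.0325, -0.0212, 0, 0], [0.0325, -0.0212, 0, 0], [0.0325, -0.0212, 0, 0], [0.0325, -0.0212, 0, 0], [0.0325, -0.0212, 0, 0], [0.0325, -0.0212, 0, 0], [0.0325, -0.0212, 0, 0], [0.0325, -0.0212, 0, 0], [0.0325, -0.0212, 0, 0], [0, 0, 0, 0.045], [0, 0, 0, 0], [0, 0, 0, 0]]},
  jaw=0.085,
)

```text
time: 1.27
position: [0.4922, -0.197, 0.2223]
tool_rot: [0.979, 0.202, -0.0, -0.0]
ft_force: [0.2, 0.7, -0.2]
grip_width: 0.0849
grip_force: 0.0
```

Run:
```python
from h import *
c=shot('wrist','w1'); o=robot.get_obs(); print(o['position'],R.from_quat(o['tool_rot']).as_matrix().round(3),c['xyz'],c['attitude'],c['fx'])
```

```text
[ 0.49198296 -0.1977256   0.22229462] [[ 0.919  0.395 -0.001]
 [ 0.395 -0.919 -0.   ]
 [-0.001 -0.    -1.   ]] [ 0.56320055 -0.16614444  0.38396145] [ 0.82693856 -0.54416935 -0.07811742  0.11811015] 397.0288147394458
```

View pics/w1.png

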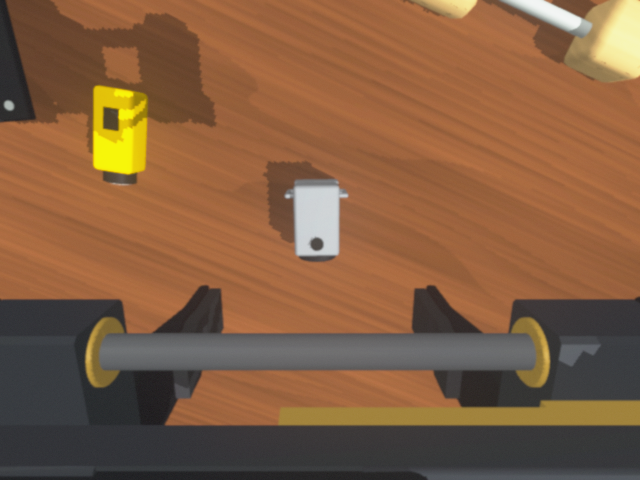

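The wrist view shows the lamp's top face spanning about (294,183)–(341,256), well aligned with the jaws, lens downward in the picture.

Run:
```python
from h import *
c=load('w1'); h=cv2.cvtColor(c['img'],cv2.COLOR_RGB2HSV)
m=((h[...,1]<40)&(h[...,2]>185)).astype(np.uint8); k=np.zeros_like(m);k[165:275,270:365]=m[165:275,270:365]
k=cv2.morphologyEx(k,cv2.MORPH_CLOSE,np.ones((15,15)));k=cv2.morphologyEx(k,cv2.MORPH_OPEN,np.ones((15,15)))
ct=max(cv2.findContours(k,0,2)[0],key=cv2.contourArea)[:,0]
X=np.array([plane(c,u,v,.044)[:2] for u,v in ct]).astype(np.float32)
r=cv2.minAreaRect(X*1000); print(r, cv2.boxPoints(r))
```

```text
((491.23370361328125, -196.14146423339844), (60.60947036743164, 36.15321350097656), 24.102529525756836) [[ 456.1891  -192.0164 ]
 [ 470.953   -225.01765]
 [ 526.2783  -200.26653]
 [ 511.5144  -167.26527]]
```

Emit:
nudge_tcp(
  offsets={"ticks": [[0, -0.0015, 0.03, 0], [0, 0, 0.035, 0], [0, 0, 0.035, 0], [0, 0, 0.035, 0], [0, 0, 0.035, 0], [0, 0, 0.025, 0], [0, 0, 0.019, 0], [0, 0, 0, 0], [0, 0, 0, 0]]},
)

```text
time: 2.07
position: [0.4907, -0.1969, 0.0077]
tool_rot: [0.98, 0.2, -0.001, -0.001]
ft_force: [0.1, 0.8, 0.7]
grip_width: 0.0851
grip_force: 0.0
```

Emit:
nudge_tcp(
  offsets={"ticks": [[0, 0, 0, 0], [0, 0, 0, 0], [0, 0, 0, 0], [0, 0, 0, 0], [0, 0, 0, 0], [0, 0, 0, 0], [0, 0, 0, 0], [0, 0, 0, 0]]},
  jaw=0.03,
  grip_n=30,
)

```text
time: 2.73
position: [0.4918, -0.196, 0.0087]
tool_rot: [0.98, 0.201, 0.0, 0.0]
ft_force: [-0.6, 0.2, 4.8]
grip_width: 0.0396
grip_force: 28.2
```

Emit:
nudge_tcp(
  offsets={"ticks": [[0, 0, -0.02, 0], [0, 0, -0.03, 0], [0, 0, -0.04, 0], [0, 0, -0.03, 0], [0, 0, 0, 0], [0, 0, 0, 0]]},
)

```text
time: 3.23
position: [0.4926, -0.1965, 0.1301]
tool_rot: [0.98, 0.201, 0.001, 0.001]
ft_force: [-0.4, 0.3, -0.8]
grip_width: 0.04
grip_force: 29.9
```

Emit:
nudge_tcp(
  offsets={"ticks": [[0.0151, -0.0306, 0, 0], [0.0151, -0.0306, 0, 0], [0.0151, -0.0306, 0, 0], [0.0151, -0.0306, 0, 0], [0.0151, -0.0306, 0, 0], [0.0151, -0.0306, 0, 0], [0.0151, -0.0306, 0, 0], [0.0151, -0.0306, 0, 0], [0.0151, -0.0306, 0, 0], [0.0151, -0.0306, 0, 0], [0, 0, 0, -0.077], [0, 0, 0, 0], [0, 0, 0, 0], [0, 0, 0, 0]]},
)

```text
time: 4.4
position: [0.5091, 0.144, 0.1273]
tool_rot: [0.971, 0.237, -0.001, -0.0]
ft_force: [-0.3, 0.5, -1.7]
grip_width: 0.0397
grip_force: 29.9
```

Run:
```python
from h import *
c=shot('wrist','w2'); s=shot('scene','s2'); t=shot('top','t2'); o=robot.get_obs(); print(o['position'],R.from_quat(o['tool_rot']).as_matrix().round(4),o['ft_force'])
a=c['img'][60:360,160:560]; b=s['img'][130:230,270:420]
cv2.imwrite('pics/v2.png',np.hstack([a,cv2.resize(b,(400,267)).repeat(1,0) if 0 else np.vstack([cv2.resize(b,(400,267)),np.zeros((33,400,3),np.uint8)])])[:,:,::-1])
```

```text
[0.50983797 0.14364729 0.1281323 ] [[ 8.874e-01  4.611e-01 -1.000e-03]
 [ 4.611e-01 -8.874e-01 -2.000e-04]
 [-1.000e-03 -3.000e-04 -1.000e+00]] [ 0.81839787  0.3085927  -1.37926349]
```

View pics/v2.png

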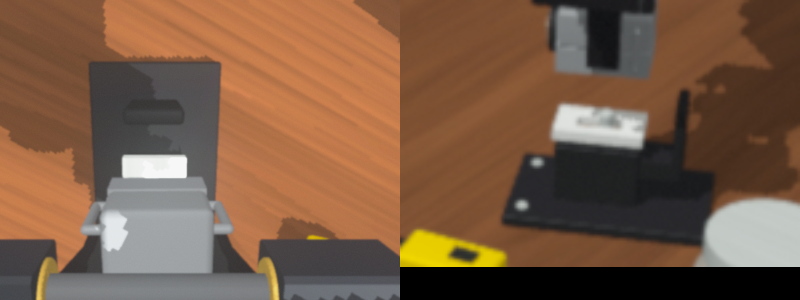

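The wrist view shows the lamp square with the deck and foot (crop midlines at u≈155). The scene view shows it above the deck with its lens away from the fin. Now I lower it to just above the pin and feel for it.

Emit:
nudge_tcp(
  offsets={"ticks": [[0.0009, -0.0007, 0.02, 0], [0, 0, 0.017, 0], [0, 0, 0, 0], [0, 0, 0, 0], [0, 0, 0, 0]]},
)

```text
time: 4.97
position: [0.511, 0.1453, 0.0921]
tool_rot: [0.971, 0.238, 0.0, 0.0]
ft_force: [-0.3, 0.2, -1.6]
grip_width: 0.04
grip_force: 29.9
```

Emit:
nudge_tcp(
  offsets={"ticks": [[0, 0, 0.002, 0], [0, 0, 0.002, 0], [0, 0, 0.001, 0], [0, 0, 0.001, 0], [0, 0, 0, 0], [0, 0, 0, 0], [0, 0, 0, 0]]},
)

```text
time: 5.55
position: [0.5105, 0.1458, 0.0856]
tool_rot: [0.971, 0.239, 0.0, 0.0]
ft_force: [0.8, 1.3, -1.5]
grip_width: 0.04
grip_force: 29.9
```

Emit:
nudge_tcp(
  offsets={"ticks": [[0, 0, 0.002, 0], [0, 0, 0.002, 0], [0, 0, 0.001, 0], [0, 0, 0.001, 0], [0, 0, 0, 0], [0, 0, 0, 0], [0, 0, 0, 0]]},
)

```text
time: 6.13
position: [0.5105, 0.1458, 0.0795]
tool_rot: [0.971, 0.239, 0.0, 0.0]
ft_force: [-0.6, -0.2, -0.3]
grip_width: 0.0394
grip_force: 29.9
```

Emit:
nudge_tcp(
  offsets={"ticks": [[0, 0, 0.001, 0], [0, 0, 0.001, 0], [0, 0, 0, 0], [0, 0, 0, 0], [0, 0, 0, 0]]},
)

```text
time: 6.55
position: [0.5107, 0.1458, 0.0779]
tool_rot: [0.971, 0.239, 0.0, 0.0]
ft_force: [-0.7, 0.3, 3.3]
grip_width: 0.0396
grip_force: 29.9
```

The lamp dropped below tip height without resistance and now touches the deck. Pressing.

Emit:
nudge_tcp(
  offsets={"ticks": [[0, 0, 0.001, 0], [0, 0, 0.001, 0], [0, 0, 0.001, 0], [0, 0, 0.001, 0], [0, 0, 0, 0], [0, 0, 0, 0], [0, 0, 0, 0]]},
  grip_n=45,
)

```text
time: 7.13
position: [0.5107, 0.1458, 0.074]
tool_rot: [0.971, 0.239, 0.0, 0.0]
ft_force: [-1.4, 0.2, 6.8]
grip_width: 0.0398
grip_force: 44.9
```

Emit:
nudge_tcp(
  offsets={"ticks": [[0, 0, 0.001, 0], [0, 0, 0.001, 0], [0, 0, 0.001, 0], [0, 0, 0, 0], [0, 0, 0, 0], [0, 0, 0, 0], [0, 0, 0, 0]]},
)

```text
time: 7.72
position: [0.5108, 0.1459, 0.0726]
tool_rot: [0.971, 0.239, 0.001, 0.0]
ft_force: [-2.7, -0.6, 19.2]
grip_width: 0.0396
grip_force: 44.9
```

Emit:
nudge_tcp(
  offsets={"ticks": [[0, 0, 0, 0], [0, 0, 0, 0], [0, 0, 0, 0], [0, 0, 0, 0], [0, 0, 0, 0], [0, 0, 0, 0]]},
)

```text
time: 8.22
position: [0.5108, 0.1459, 0.0726]
tool_rot: [0.971, 0.239, 0.001, 0.0]
ft_force: [-2.6, -0.7, 17.1]
grip_width: 0.0396
grip_force: 44.9
```

Run:
```python
from h import *
s=shot('scene','s3'); c=shot('wrist','w3'); print(robot.get_obs()['ft_force'])
cv2.imwrite('pics/v3.png',np.hstack([c['img'][60:360,160:560],cv2.resize(s['img'][140:230,290:410],(400,300),interpolation=cv2.INTER_CUBIC)])[:,:,::-1])
```

```text
[-3.04883525 -0.50239567 18.48463745]
```

View pics/v3.png

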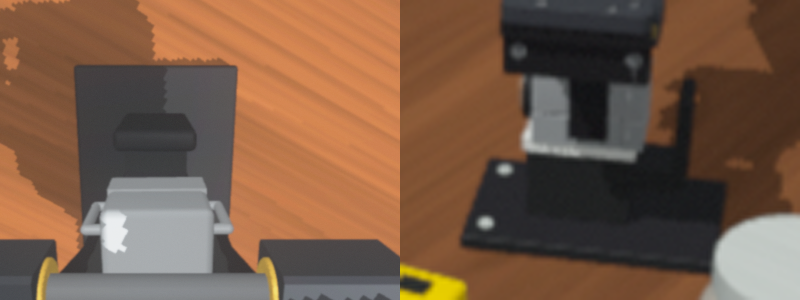

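The scene view shows the lamp seated flush and level on the pressed deck. In the wrist view it is square with the foot and the loops are on the fin side. The force of about 18 N is above the 10 N at the stop, and TCP height puts the underside at about 64 mm.

```bash
python3 -c "from rig import robot; print(robot.hand_in())"
```

```text
the job is handed in; nothing more can be done
None
```

The lamp is on the cradle's pin, level and with its lens away from the fin. I handed the job in at about 8 s with it still gripped and pressed to the deck's stop at about 18 N; the hand-in gave no verdict.

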